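Shut and latch the tilt-out bulb bin

TASK

Push the tilt-out steel bin fully shut with a fingertip. Only then push the yellow latch arm on top of it round with a fingertip until it points straight forward, with its nose in front of the middle of the bin's upright tab (the white stripe). Leave the pots, jar, tools and tin as they are, and finish clear of everything with the bin shut and latched.

Things in the scene. Friction and masses are not known exactly. Their poses are not given: they have to be found in the camera images.
- housing: The fixed green steel housing of the tilt-out bin: 200 deep (its x) by 260 wide (its y) by 180 high, screwed down. Origin at the centre of its underside. Its -x axis is 'forward', the way its open front faces, roughly towards the robot; z up. Its top plate is flat at 180 above the ledge. The bin's bottom hinge runs along y at x = -100, z = 12. A small tin stands on its top plate at the back, on the +y side.
- bin (a joint): Tilt of the steel bin in rad: 0 fully shut (hard stop), growing as its top comes forward and down, up to 0.62. The hinge line is along the bottom front edge (housing x -100, z 12), so the top swings on about 193 radius. The hinge is stiff: the bin stays at whatever tilt it is left, and a level push of about 2 to 5 N at its top moves it. Its front panel is 252 wide and 12 thick; when shut, the panel's front face is at housing x = -112 and it reaches 178 high.
- tab_top (a point): Middle of the top edge, front face, of the upright steel tab on top of the bin's front panel. The tab is 60 wide, 6 thick and rises 27 above the panel, with a 12 wide white stripe down its middle; its front face is flush with the panel's. With the bin shut this point is 205 above the ledge at housing x = -112, y = 0; it moves with the bin.
- latch (a joint): Angle of the yellow latch arm in rad about the vertical pivot post: 0 when it points straight forward (housing -x), the latched place, with its nose in front of the tab's white stripe; positive when swung towards housing -y (the robot's right), counter-clockwise from above. It starts between 1.0 and 1.6. There is no stop at 0 (it turns from -1.8 to 1.8); it is stiff and stays where it is left, about 1 to 2 N pushes it near its end.
- latch_pivot (a point): On the latch's pivot axis at half the arm's height, 222 above the ledge, at housing x = -52, y = 0. The round hub there has 14 radius. The yellow arm is a bar 14 wide, from 212 to 232 above the ledge, reaching 81 from the axis.
- latch_nose (a point): On the arm's centre line, 75 from the pivot axis, at half the arm's height (222 above the ledge). A 12 by 14 nose hangs down here from the arm to 187 above the ledge. The nose passes beside the tab and, latched, hangs 9 in front of the shut tab.
- pot_stack: Stack of terracotta clay pots, 115 across, 149 high; bystander. Origin at the centre of its underside.
- loose_pot: Single terracotta clay pot, 114 across the rim, 95 high; bystander. Origin at the centre of its underside.
- jar: Empty glass jar with a screw lid, 80 across, 120 high; bystander. Origin at the centre of its underside.
- scoop: Blue plastic scoop lying flat, 227 long along its x (from -117 at the handle end to 110), 74 wide, 45 high; bystander. Origin under the back of its pan.
- weeder: Steel weeder with a wooden handle, lying, 290 long along its x (from -150 at the handle end to 139), 28 wide, 26 high; bystander. Origin on the ledge under its shank.
- mallet: Wooden mallet lying flat: head 60 by 120 by 70 high, centred at its x = 120; handle along x from -120 to 100. Bystander. Origin on the ledge under the handle.
- tin: Small round tin, 54 across, 55 high, standing on the housing's top plate at the back; bystander. Origin at the centre of its underside.

How it is judged (in metres and radians):
On the way, in this order (a step that is already met when the one before it is completed fails the run):
1. the bin is pushed fully shut (value of joint bin below 0.04 rad), for 0.2 s.
2. with the bin shut, the latch arm is pushed round in front of the tab (value of joint bin below 0.04 rad and value of joint latch between -0.15 and 0.15 rad), for 0.2 s.
At the end, for the whole second after the job is handed in: The bin is shut (tilt under 0.04 rad), the latch arm is at rest and points straight forward within 0.15 rad (its nose in front of the tab's middle, within about 11 mm), and each bystander is within 30 mm of where it stood (all of step 2 and velocity of joint latch between -0.05 and 0.05 rad/s and distance of each of pot_stack, loose_pot, jar, scoop, weeder, mallet, tin from where it was at the start of the episode below 0.03 m); the robot touches nothing.
It fails at once if the latch arm was swung forward while the bin was still tilted out (value of joint latch below 0.75 rad and value of joint bin above 0.06 rad).
It fails at once if a clay pot was lifted, tipped or moved more than 30 mm (distance of any of pot_stack, loose_pot from where it was at the start of the episode above 0.03 m or angle between any of pot_stack, loose_pot's own z axis and vertical above 0.3 rad).
It fails at once if the jar or the tin was lifted, tipped or moved more than 30 mm (distance of any of jar, tin from where it was at the start of the episode above 0.03 m or angle between any of jar, tin's own z axis and vertical above 0.3 rad).
It fails at once if the scoop, weeder or mallet was lifted, tipped or moved more than 30 mm (distance of any of scoop, weeder, mallet from where it was at the start of the episode above 0.03 m or angle between any of scoop, weeder, mallet's own z axis and vertical above 0.3 rad).
It also fails if it takes over 48 s, if anything falls off the work surface, if the arm or the gripper's body presses on something with over 40 N, if the wrist force passes 120 N, or if a joint passes its speed limit or range.

ROBOT

A 6-joint arm with a two-finger parallel gripper is mounted at the origin on the work surface. World frame = base frame: x ahead of the robot, y to its left, z up, the work surface at z = 0. Lengths are in mm, angles in rad, forces in N, time in s.
With the tool pointing down it reaches from about 325 to 875 mm from the base axis. Payload 4.4 kg.
Tool frame: the origin (TCP) lies on the centre line of the jaws, within the pads' length; the fingertips stand ahead of it and the grasp point (between the pads) lies 6 mm ahead of it (ctrl.tcp_to_tips is the z of the fingertips in the tool frame, in mm); z points along the fingers, y is the line along which they close (so a half turn about z gives the same grasp; the last joint's range is limited). The gripper opens to 85 mm and grips with 20 to 120 N. Pads are 22 mm wide; open, the fingers measure 114 mm over their backs; the gripper's body (76 mm by 85 mm) begins 54 mm behind the grasp point. The pads swing forward as they close: fully open they stand 13 mm farther back than shut.
Start: joints at [1.071, 0.207, 1.542, -0, 1.393, -0.15], TCP at [196.528, 540.374, 256.282] pointing down, gripper open.
Joint ranges: [-2.73, 2.73], [-0.86, 2.22], [0.23, 2.46], [-1.11, 4.25], [0.08, 2.63], [-2.82, 2.82]. Speed limits (rad/s): [2.79, 2.79, 3.14, 3.14, 3.14, 3.14].

INTERFACE

Orientations are given as a 3x3 rotation matrix whose columns are the frame's x, y, z axes.
In Python, from plant import ctrl, sensors, optics gives the robot as it stands. Calls block until the motion is done:
- ctrl.move_ptp(position, orientation): joint-space move of the TCP to a pose.
- ctrl.move_l(position, rot=None, vel=150, threshold=None): straight line of the TCP; rot=None keeps the orientation; vel is the mean speed in mm/s. With threshold (N) it stops when the force on the tool has changed by that much, and returns True; else False.
- ctrl.set_joints(angles): joint-space move.
- ctrl.gripper_to(opening, force=None): finger opening in mm; force is the grip in N (None keeps the last); returns when the fingers have stopped.
- ctrl.hold(seconds).
- ctrl.solve_ik(position, orientation): joint angles nearest the present ones, or None.
- sensors.read_state(): the state.
- optics.grab_frame(name): name is "scene" or "side" or "wrist"; returns (picture, depth): 480x640x3 uint8, red, green, blue; 480x640 float32, mm along the optical axis (not along the pixel's ray), 0 where there is no reading.
- optics.camera_params(name): a dict with "mtx" (3x3 intrinsics, pixels), "k1" (the pictures are not rectified: a ray, as slopes to the right and down, at radius r is drawn at 1 + k1 r^2 times it, then the intrinsics apply), "R" (3x3) and "t" (3): a world point X has camera coordinates R X + t; the wrist camera has in their place "T_tool_cam" (4x4, takes a point from camera to tool coordinates, whose origin is the TCP and whose axes are the flange's). Camera axes: x right, y down, z forward; pixel columns grow to the right and rows downward; lengths in mm; the calibration is good to about 2 mm. A picture is of the moment at which its call begins: read the wrist's pose just before it. camera_params takes no time and is no camera call.
A pose or a line that the arm cannot do raises ctrl.MotionError and nothing moves.
- ctrl.finish_job(): hands the job in; it is judged then, once.
The state is a dict: "t": time; "q": joint angles; "qvel": joint speeds; "tau": joint torques, N m; "eef_pos": TCP position; "eef_rot": TCP orientation; "force": force on the tool from outside, world axes, zero at the start; "wrist_torque": the same for the moment, N m; "grip_width": finger opening in mm; "grasp_force": force on a finger pad.
Only numpy, scipy, OpenCV 4.12 (cv2) and the standard library are available. Lean on these libraries where they do the work, as an engineer would, in place of code of your own. Each camera call takes 0.05 s, during which the arm holds its last target. There are 200 camera calls.

## Working session

There is one attempt and no reset: what is moved stays moved. The work goes in short steps, each a Python script; the robot and the scene stay as the last script left them, time stands still between calls to the robot, and variables do not carry over. Pictures are saved under pics/ and viewed, at most 10 in all, crops included, and the job is handed in when it is done.

```bash
mkdir -p pics; ls; cat > h.py <<'E'
import numpy as np, cv2
from plant import ctrl, sensors, optics
def grab(n):
    s=sensors.read_state(); im,d=optics.grab_frame(n); p=optics.camera_params(n)
    if n=='wrist':
        T=np.eye(4); T[:3,:3]=s['eef_rot']; T[:3,3]=s['eef_pos']; T=T@np.array(p['T_tool_cam'])
        Rw,o=T[:3,:3],T[:3,3]
    else:
        Rw=np.array(p['R']).T; o=-Rw@np.array(p['t'])
    return im,d,p,Rw,o
def rays(uv,p,Rw):
    uv=np.asarray(uv,float).reshape(-1,1,2)
    n=cv2.undistortPoints(uv,np.array(p['mtx'],float),np.array([p['k1'],0,0,0,0.]))[:,0]
    return np.c_[n,np.ones(len(n))]@Rw.T   # z-depth 1
def pts(uv,d,p,Rw,o):
    uv=np.asarray(uv); return o+rays(uv,p,Rw)*d[uv[:,1],uv[:,0]][:,None]
def plane(uv,z,p,Rw,o):
    r=rays(uv,p,Rw); return o+r*((z-o[2])/r[:,2])[:,None]
E
python3 - <<'E'
from h import *
for n in('scene','side'):
    im,d,p,Rw,o=grab(n); cv2.imwrite(f'pics/{n}0.png',im[...,::-1]); np.savez(f'{n}0.npz',im=im,d=d,Rw=Rw,o=o); print(n,o.round(),Rw[:,2].round(2),(d>0).mean())
print(ctrl.tcp_to_tips)
E
```

```text
pics
scene [ 483. -358. 1167.] [ 0.03  0.32 -0.95] 0.996005859375
side [ -74. -786. 1075.] [ 0.43  0.58 -0.69] 0.9959212239583334
25.0
```

View pics/scene0.png

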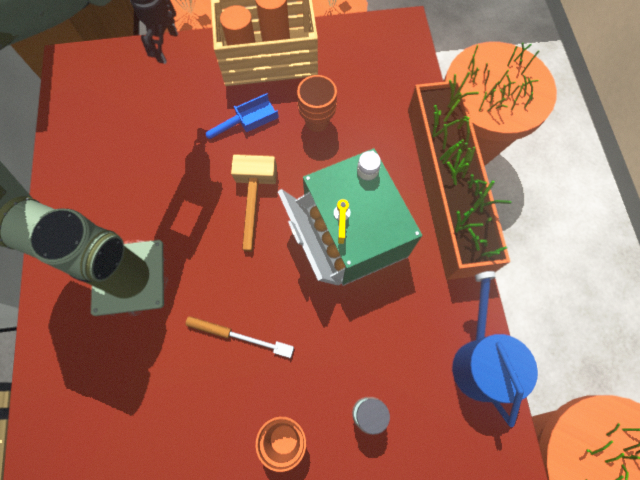

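View pics/side0.png

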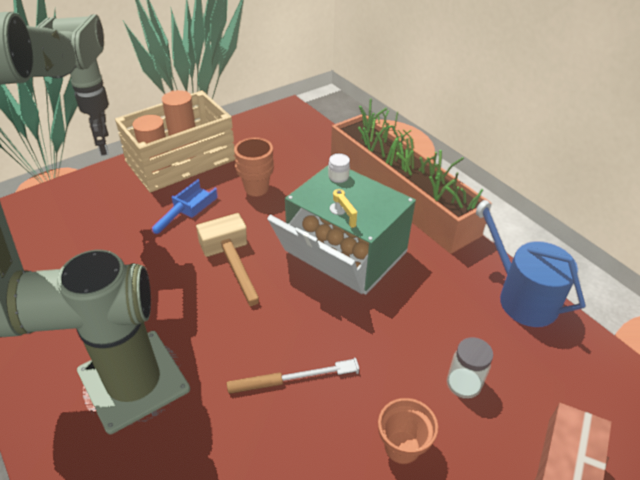

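The scene view shows the housing's green top with corners near (305,182), (375,150), (420,233) and (340,280). The bin is tilted out on its left, with the panel edge running (282,195)–(340,280). The yellow arm runs from (343,205) to (342,240), and the mallet handle is at (250,215). The side view agrees.

```bash
cat > loc.py <<'E'
from h import *
def mask(im,lo,hi,box):
    m=cv2.inRange(cv2.cvtColor(im,cv2.COLOR_RGB2HSV),lo,hi); k=np.zeros_like(m); x0,y0,x1,y1=box; k[y0:y1,x0:x1]=1
    return m*k
def uvof(m): v,u=np.nonzero(m); return np.c_[u,v]
def latch(P,piv,f):
    pass
E
python3 - <<'E'
from loc import *
for n,box in(('scene',(270,140,430,290)),('side',(265,160,420,290))):
    im,d,p,Rw,o=grab(n)
    g=uvof(mask(im,(60,80,30),(90,255,255),box)); P=pts(g,d,p,Rw,o)
    s=abs(P[:,2]-180)<6; print(n,'green top n',s.sum(),'z',np.median(P[s,2]))
    Q=plane(g[s],180,p,Rw,o)[:,:2]
    c,wh,a=cv2.minAreaRect(Q.astype(np.float32)); print('rect',c,wh,a); print(cv2.boxPoints((c,wh,a)).round())
    y=uvof(mask(im,(20,120,100),(35,255,255),box)); P=pts(y,d,p,Rw,o); s=(P[:,2]>220)&(P[:,2]<250)
    print('yellow',len(y),s.sum(),np.median(P[s,2]))
    Q=plane(y[s],232,p,Rw,o)[:,:2]; print(cv2.minAreaRect(Q.astype(np.float32)), cv2.boxPoints(cv2.minAreaRect(Q.astype(np.float32))).round())
    # highest panel points: gray low saturation near the bin
    w=uvof(mask(im,(0,0,90),(179,70,255),box)); P=pts(w,d,p,Rw,o); s=(P[:,2]>60)&(P[:,2]<215)
    np.save(n+'_gray.npy',P[s]); print('gray',s.sum())
    for z in range(70,210,20):
        q=P[(abs(P[:,2]-z)<10)]; print(z,len(q),q[:,:2].min(0).round() if len(q) else '',q[:,:2].max(0).round() if len(q) else '')
E
```

```text
scene green top n 6642 z 181.20808802306362
rect (640.599853515625, 55.8236083984375) (198.9010772705078, 261.0891418457031) 16.776697158813477
[[508. 152.]
 [583. -98.]
 [773. -40.]
 [698. 210.]]
yellow 313 271 232.86911925008133
((585.4764404296875, 5.764087677001953), (96.47537231445312, 25.566612243652344), 81.9631576538086) [[566. -40.]
 [591. -44.]
 [605.  52.]
 [580.  55.]]
gray 2261
70 263 [ 423. -103.] [591. 240.]
90 272 [ 478. -104.] [584. 152.]
110 248 [ 470. -107.] [583. 151.]
130 209 [ 464. -109.] [540. 150.]
150 227 [ 457. -112.] [534. 149.]
170 591 [ 442. -113.] [772. 206.]
190 386 [459. -88.] [772. 207.]
side green top n 23 z 178.7157794520832
rect (643.8190307617188, -46.677734375) (163.13973999023438, 168.05349731445312) 47.353248596191406
[[ 527.  -50.]
 [ 650. -164.]
 [ 761.  -44.]
 [ 637.   70.]]
yellow 261 169 229.81166548665226
((573.1207885742188, -0.5330734252929688), (98.15522766113281, 28.59930992126465), 75.12569427490234) [[547. -44.]
 [574. -52.]
 [600.  43.]
 [572.  51.]]
gray 4955
70 604 [ 470. -106.] [864. 163.]
90 703 [ 463. -108.] [861. 159.]
110 703 [ 456. -110.] [770. 164.]
130 598 [ 448. -113.] [770. 159.]
150 587 [ 440. -115.] [769. 155.]
170 1141 [ 438. -115.] [773. 205.]
190 503 [456. -92.] [765. 201.]
```

```bash
cat >> loc.py <<'E'
C=np.array([640.6,55.8]); A=np.deg2rad(16.78)
ex=np.array([np.cos(A),np.sin(A)]); ey=np.array([-np.sin(A),np.cos(A)])
def W(x,y,z): return np.r_[C+x*ex+y*ey,z]
def H(P): q=P[:,:2]-C; return np.c_[q@ex,q@ey,P[:,2]]
def down(b,ref=None):  # tool z down, tool x along world heading b (or its opposite, nearest to present)
    ref=sensors.read_state()['eef_rot'] if ref is None else ref
    R=np.array([[np.cos(b),np.sin(b),0],[np.sin(b),-np.cos(b),0],[0,0,-1.]])
    if R[:,0]@np.array(ref)[:,0]<0: R[:,:2]*=-1
    return R
E
python3 - <<'E'
from loc import *
h=H(np.load('side_gray.npy')); h=h[(abs(h[:,1])<115)&(h[:,0]<-105)]
for z in range(70,200,15):
    q=h[abs(h[:,2]-z)<5]; 
    if len(q): print(z,len(q),np.percentile(q[:,0],[5,50]).round())
ctrl.gripper_to(0); print(ctrl.tcp_to_tips, sensors.read_state()['grip_width'])
R=down(A); print(ctrl.solve_ik(W(-240,85,256),R))
ctrl.move_ptp(W(-240,85,256),R); print(sensors.read_state()['eef_pos'],sensors.read_state()['t'])
E
```

```text
70 111 [-141. -138.]
85 115 [-146. -144.]
100 140 [-152. -150.]
115 109 [-158. -156.]
130 122 [-164. -162.]
145 122 [-170. -167.]
160 288 [-175. -171.]
175 47 [-181. -179.]
190 68 [-185. -181.]
25.0 -0.11503433128586295
[-4.76094670e-02 -2.04445906e-01  1.95355983e+00 -4.44089210e-16
  1.39247873e+00 -1.91127204e+00]
[386.42345917  68.31868865 256.14810333] 2.8167
```

```bash
python3 - <<'E'
from loc import *
S=sensors.read_state
ctrl.move_l(W(-240,85,167))
r=ctrl.move_l(W(-110,85,167),vel=45,threshold=18)
s=S(); print(r,H(s['eef_pos'][None]),s['force'],s['t'])
E
```

```text
True [[-123.94639346   85.06481082  166.40477246]] [0.66119848 0.34022641 0.1685642 ] 5.875
```

```bash
python3 - <<'E'
from loc import *
S=sensors.read_state
r=ctrl.move_l(W(-117,85,167),vel=20,threshold=18)
s=S(); print(r,H(s['eef_pos'][None]),s['force'],s['t'])
ctrl.hold(0.3)
ctrl.move_l(W(-190,85,167)); ctrl.move_l(W(-190,85,290))
im,d,p,Rw,o=grab('side'); cv2.imwrite('pics/side1.png',cv2.resize(im[140:300,230:450],None,fx=3,fy=3)[...,::-1])
w=uvof(mask(im,(0,0,90),(179,70,255),(265,160,420,290))); h=H(pts(w,d,p,Rw,o)); h=h[(abs(h[:,1])<115)&(h[:,0]<-105)]
for z in range(70,215,15):
    q=h[abs(h[:,2]-z)<5]
    if len(q): print(z,len(q),np.percentile(q[:,0],[5,50]).round(1))
im,d,p,Rw,o=grab('scene')
y=uvof(mask(im,(20,120,100),(35,255,255),(270,140,430,290))); P=pts(y,d,p,Rw,o); s=(P[:,2]>220)&(P[:,2]<250)
h=H(plane(y[s],232,p,Rw,o)); v=h[:,:2]-[-52,0]; r=np.hypot(*v.T); m=v[r>30].mean(0); print('latch',len(h),np.arctan2(-m[1],-m[0]),r.max())
E
```

```text
True [[-124.08718096   85.37974367  165.4726429 ]] [-0.58228263  0.53809829  0.11115212] 6.2
70 220 [-117.4 -114.7]
85 209 [-117.3 -114.7]
100 224 [-117.9 -114.8]
115 222 [-117.4 -114.8]
130 225 [-117.6 -114.5]
145 236 [-117.2 -114.6]
160 231 [-117.4 -114.6]
175 362 [-117.  -113.4]
190 66 [-116.8 -114.4]
205 75 [-118.2 -113.8]
latch 267 1.0909233229141422 84.10948234061864
```

View pics/side1.png

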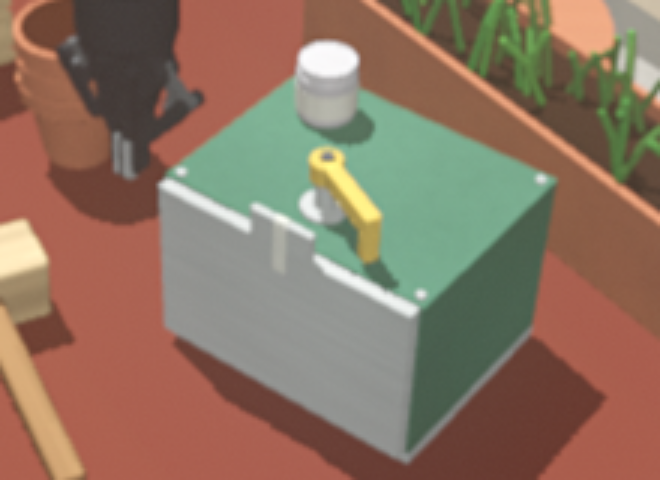

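The bin face measures vertical at every height, so the bin is shut. The crop shows the arm at (345,190), still about 1.09 rad to the right, with the gripper clear of it. Next I'll push the latch round.

```bash
cat >> loc.py <<'E'
def lp(a,off=18,R=50,z=241):
    t=np.array([np.sin(a),-np.cos(a)]); u=np.array([-np.cos(a),-np.sin(a)])
    h=np.array([-52,0])+R*u+off*t
    return W(h[0],h[1],z), A+np.arctan2(t[1],t[0])
E
python3 - <<'E'
from loc import *
S=sensors.read_state
R0=None
for sg in (0,np.pi):
    ok=[]
    for a in (1.44,.7,0,-.1):
        P,b=lp(a); b+=sg
        R=np.array([[np.cos(b),np.sin(b),0],[np.sin(b),-np.cos(b),0],[0,0,-1.]])
        q=ctrl.solve_ik(P,R); ok.append(None if q is None else round(q[5],2))
    print(sg,ok)
    if None not in ok and R0 is None: R0=sg
def pose(a,**k):
    P,b=lp(a,**k); b+=R0
    return P,np.array([[np.cos(b),np.sin(b),0],[np.sin(b),-np.cos(b),0],[0,0,-1.]])
P,R=pose(1.44,z=310); ctrl.move_l(S()['eef_pos']*[1,1,0]+[0,0,310]); ctrl.move_ptp(P,R)
P,R=pose(1.44); print(ctrl.move_l(P,R,vel=80,threshold=8))
for a in np.arange(1.29,0.09,-.15):
    P,R=pose(a); r=ctrl.move_l(P,R,vel=40,threshold=15); 
    if r: print('stop',a,S()['force']); break
s=S(); print(H(s['eef_pos'][None]),s['force'],s['t'])
im,d,p,Rw,o=grab('side'); cv2.imwrite('pics/side2.png',cv2.resize(im[140:300,230:450],None,fx=3,fy=3)[...,::-1])
E
```

```text
0 [np.float64(1.26), np.float64(1.98), np.float64(2.71), np.float64(2.81)]
3.141592653589793 [np.float64(-1.88), np.float64(-1.16), np.float64(-0.43), np.float64(-0.33)]
False
[[-96.11325205 -29.36557189 241.01588382]] [-0.16490355  0.14585498 -0.7009117 ] 14.8833
```

View pics/side2.png

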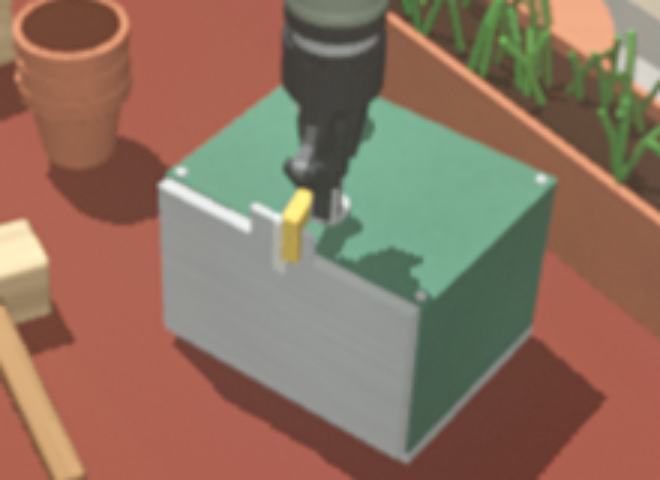

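The crop shows the nose at (292,235), just to the right of the white stripe at about (275,245), which fits the commanded 0.24 rad. I'll push the rest of the way, back off and measure.

```bash
python3 - <<'E'
from loc import *
S=sensors.read_state
def pose(a,**k):
    P,b=lp(a,**k); return P,np.array([[np.cos(b),np.sin(b),0],[np.sin(b),-np.cos(b),0],[0,0,-1.]])
for a in (.12,.01):
    P,R=pose(a); print(ctrl.move_l(P,R,vel=30,threshold=15))
ctrl.hold(.2); print(S()['force'],S()['q'][5])
P,_=pose(.01,off=45); ctrl.move_l(P); P[2]=330; ctrl.move_l(P)
ctrl.move_l(W(-110,-230,330))
im,d,p,Rw,o=grab('scene')
y=uvof(mask(im,(20,120,100),(35,255,255),(270,140,430,290))); P=pts(y,d,p,Rw,o); s=(P[:,2]>220)&(P[:,2]<250)
h=H(plane(y[s],232,p,Rw,o)); v=h[:,:2]-[-52,0]; r=np.hypot(*v.T); m=v[r>30].mean(0); print('latch',len(h),np.arctan2(-m[1],-m[0]),r.max(), 'hub y',v[r<14].mean(0),S()['t'])
im,d,p,Rw,o=grab('side'); cv2.imwrite('pics/side3.png',cv2.resize(im[140:300,230:450],None,fx=3,fy=3)[...,::-1])
E
```

```text
False
False
[-0.43462959 -0.09309011  0.37147116] 2.6956773717419487
latch 156 0.06904556943132308 82.65356787391467 hub y [nan nan] 18.3417<stdin>:12: RuntimeWarning: Mean of empty slice.
  ret = um.true_divide(
```

View pics/side3.png

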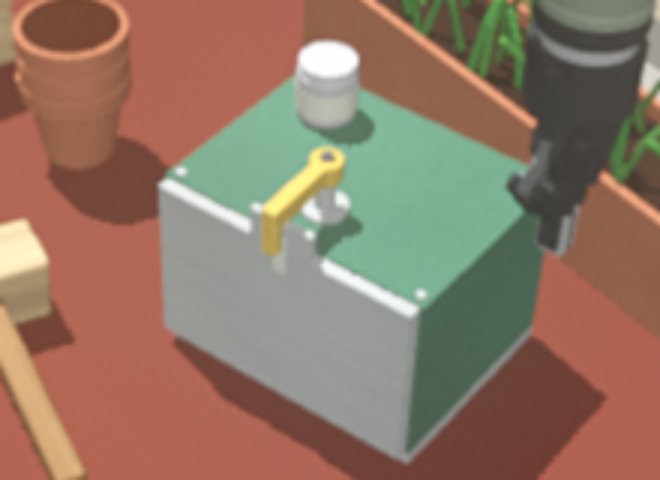

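The nose at (272,230) now hangs in front of the white stripe, and the gripper is clear at (550,210). The robot partly hid the hub in the scene view, so I'll re-measure with it out of the way.

```bash
python3 - <<'E'
from loc import *
S=sensors.read_state
ctrl.move_l(W(-230,-250,330))
for n,box in(('scene',(270,140,430,290)),('side',(265,160,420,290))):
    im,d,p,Rw,o=grab(n)
    y=uvof(mask(im,(20,120,100),(35,255,255),box)); P=pts(y,d,p,Rw,o); s=(P[:,2]>227)&(P[:,2]<250)
    h=H(plane(y[s],232,p,Rw,o)); x=h[:,0]-h[:,0].max()+14+52-52
    hub=h[h[:,0]>h[:,0].max()-26].mean(0); tip=h[h[:,0]<h[:,0].min()+30].mean(0); v=tip-hub
    print(n,len(h),hub,tip,'angle',np.arctan2(-v[1],-v[0]),'len',np.ptp(h[:,0]))
    w=uvof(mask(im,(0,0,90),(179,70,255),box)); h=H(pts(w,d,p,Rw,o)); h=h[(abs(h[:,1])<115)&(h[:,0]<-105)]
    print([np.median(h[abs(h[:,2]-z)<8,0]).round(1) for z in (80,120,160)])
print(S()['t'])
E
```

```text
scene 271 [-5.20533718e+01 -2.05610012e-01  2.32000000e+02] [-118.20815436   -2.76726227  232.        ] angle 0.03870276632611888 len 94.66841042803355
[np.float64(-111.5), np.float64(-111.6), np.float64(-111.6)]
side 76 [-60.9617476   -6.29554451 232.        ] [-125.93407619   -9.48455727  232.        ] angle 0.04904327174371005 len 93.76054507306476
[np.float64(-114.7), np.float64(-114.6), np.float64(-114.5)]
19.45
```

Both views put the latch at about 0.04 rad. The bin is shut and the arm is clear.

```bash
python3 -c "
from h import *
print(ctrl.finish_job())"
```

```text
the job is handed in; nothing more can be done
None
```

The job is handed in: the bin is shut, the latch points forward at about 0.04 rad (limit 0.15) with its nose in front of the white stripe, and the robot stands clear; I felt no unexpected contact, but did not re-measure the pots, jar, tools and tin.

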